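# Unpin the press corker and park its locking pin

### The arm

A 6-joint arm with a two-finger parallel gripper is mounted at the origin on the work surface. World frame = base frame: x ahead of the robot, y to its left, z up, the work surface at z = 0. Lengths are in mm, angles in degrees, forces in N, time in s.
With the tool pointing down it reaches from about 350 to 850 mm from the base axis. Payload 8.1 kg.
Tool frame: the origin (TCP) lies on the centre line of the jaws, within the pads' length; the fingertips stand 19 mm ahead of it and the grasp point (between the pads) is the TCP (r.tip_reach is the z of the fingertips in the tool frame, in mm); z points along the fingers, y is the line along which they close (so a half turn about z gives the same grasp; the last joint's range is limited). The gripper opens to 85 mm and grips with 20 to 120 N. Pads are 22 mm wide; open, the fingers measure 114 mm over their backs; the gripper's body (76 mm by 85 mm) begins 54 mm behind the grasp point. The pads swing forward as they close: fully open they stand 13 mm farther back than shut.
Start: joints at [58.877, 7.471, 85.268, -0, 87.261, -4.893], TCP at [265.166, 538.231, 250.292] pointing down, gripper open.
Joint ranges: [-169.43, 169.43], [-51.17, 129.36], [1.28, 143.12], [-76.62, 256.62], [0, 156.53], [-152.29, 152.29]. Speed limits (degrees/s): [136.94, 136.94, 159.86, 180, 180, 180].

### API

Orientations are given as [roll, pitch, yaw] about the fixed x, y, z axes, in that order (R = Rz(yaw) Ry(pitch) Rx(roll)).
In Python, from bench import r gives the robot as it stands. The module is installed in compiled form; this text tells all that it offers.
- The arm moves only by the shell command python3 -m handwheel 'ROWS' [FORCE]. ROWS is JSON, a list of rows, each a list of 7 numbers: the shift along the tool's x, y, z in m, then the turn, a rotation vector about the tool's x, y, z in degrees, then the finger opening in m, from 0 to 0.0854. In form: [[tx, ty, tz, ax, ay, az, claw], ...]. A call has 1 to 8 rows; each row shifts and turns the commanded pose from where the row before left it, along the tool's axes as they then stand; what a row does not reach is not made up. A row lasts 1/12 s, in which the tool goes at most 41.7 mm and 7.16 degrees, less where a joint would pass 70% of its speed; a pose out of reach is approached as far as the arm can. A call with a gripper value outside its range is refused whole. The fingers move at their own pace and stop on an object; FORCE is the grip in N (left out, the last holds). Time passes only in rows, so rows that do not move let the fingers close. It gives the time, the measured TCP pose, the force, the opening and the grip force at its end, in the units of the state.
- r.sense(): the state, without advancing time (a new reading comes with each control period).
- r.snapshot(name): name is "side" or "top"; returns (picture, depth): 420x560x3 uint8, blue, green, red; 420x560 float32, mm along the optical axis (not along the pixel's ray), 0 where there is no reading.
- r.calibration(name): a dict with "vfov" (degrees; the focal length in pixels is half the picture's height over the tangent of half this angle, whatever the lens; pixels are square), "cx", "cy" (the principal point, pixels), "dist" ([k1, k2, p1, p2, k3] as OpenCV has them; the pictures are not rectified), "rvec" (rotation vector, rad) and "tvec" (3), from world to camera coordinates, as OpenCV has them. Camera axes: x right, y down, z forward; pixel columns grow to the right and rows downward; lengths in mm; the calibration is good to about 2 mm. A picture is of the moment at which its call begins. calibration takes no time and is no camera call.
- r.hand_in(): hands the job in; it is judged then, once.
The state is a dict: "time": time; "joint_pos": joint angles; "qd": joint speeds; "joint_efforts": joint torques, N m; "tool_pos": TCP position; "tcp_rot": TCP orientation; "ft_force": force on the tool from outside, world axes, zero at the start; "wrist_torque": the same for the moment, N m; "finger_gap": finger opening in mm; "grip_force": force on a finger pad.
Only numpy, scipy, OpenCV 4.12 (cv2) and the standard library are available. Lean on these libraries where they do the work, as an engineer would, in place of code of your own. Each camera call takes 0.05 s, during which the arm holds its last target. There are 200 camera calls.

### The job

Free the press corker's bottle table: draw the locking pin straight out of the slanted boss on the corker's foot, and park it in the notch of the grey pin rest so that it hangs upright by its collar on the shelf, with its shank pushed back to the notch's closed end. Leave the bottles and the other things on the counter where they stand.

Things in the scene. Friction and masses are not known exactly. Their poses are not given: they have to be found in the camera images.
- corker: Red cast-iron press corker, fixed. Origin: centre of the foot's underside; x from the foot's front to the column, z up. Foot 260 (x) by 140 by 20 mm high; column 50 mm square at x = +90; head 56 mm wide overhangs from x = -105 to +125, z 300 to 355; ram under it at x = +10 down to z 220; bottle table 72 mm across at x = +10, z 78; handle up and back from the head to z 650.
- boss: Red square boss on the corker's foot, 50 by 50 mm, 75 mm long, leaning 35 degrees from vertical towards the corker's front, under the head's front edge. Origin: centre of its lower end; z runs up along the bore's axis (out of the bore), y across the corker. Blind round bore 17 mm wide, 68 mm deep.
- bore_mouth (a point): Centre of the bore's mouth on the boss's upper face, 75 mm along the boss's z; about 91 mm above the counter.
- pin: Loose locking pin, 122 mm, about 0.2 kg: steel shank 14 mm across, 62 mm long; steel collar 38 mm across, 6 mm thick; round beech grip 24 mm across, 54 mm long. Origin: centre of the collar's underside; z along the pin to the grip, which spans z = 6 to 60 mm. Starts fully in the bore, collar on the boss.
- pin_tip (a point): Free end of the pin's shank, at z = -62 mm of the pin.
- rest: Grey iron pin rest, fixed, left or right of the corker: base 110 (x) by 90 by 12 mm, post at x = +28 to +44, level shelf x = -40 to +44, 80 (y) by 8 mm, top 95 mm above the counter. Notch 22 mm wide through the shelf along x, open at the -x end, closed at x = +8. Origin: underside, below the seat; z up. Nothing above the shelf.
- notch_seat (a point): Point on the shelf's top, on the notch's middle line, 8 mm before its closed end: the parked pin's collar centre lies about here. Axes as the rest's: x towards the closed end, z up.
- bottle_a: Bystander: squat closed amber glass bottle, 80 mm across, 160 mm tall. Origin: centre of underside.
- bottle_b: Bystander: a second squat amber bottle, the same as the first. Origin: centre of underside.
- capper: Bystander: stainless crown capper bell, 60 mm across, 90 mm tall, standing. Origin: centre of underside.
- tamper: Bystander: beech tamping dowel standing on its foot, 44 mm across, 145 mm tall. Origin: centre of underside.
- sizer: Bystander: chrome cork-sizing ring lying flat, 80 mm across, 18 mm high. Origin: centre of underside.
- jar: Bystander: glass jar with a steel lid, 76 mm across, 100 mm tall. Origin: centre of underside.
Things that resemble listed ones, but are neither listed nor needed, are in the scene too. Leave any black look-alike of the pin alone.

How it is judged (in metres and radians):
On the way:
1. the pin is drawn out: its tip is clear of the bore's mouth (z of pin_tip in the frame of bore_mouth above 0.005 m), for 0.1 s.
At the end, for the whole second after the job is handed in: The pin hangs at rest in the notch, upright within 8 degrees, collar on the shelf (its centre 4 mm below to 5 mm above the shelf top, within 9 mm of the notch's middle line), from 13 mm before to 6 mm past the seat point (x of pin in the frame of notch_seat between -0.013 and 0.006 m and y of pin in the frame of notch_seat between -0.009 and 0.009 m and z of pin in the frame of notch_seat between -0.004 and 0.005 m and angle between pin's own z axis and vertical below 0.14 rad and linear speed of pin below 0.02 m/s); the robot touches nothing.
It fails at once if a bottle is shifted more than 30 mm or knocked over (distance of any of bottle_a, bottle_b from where it was at the start of the episode above 0.03 m or angle between any of bottle_a, bottle_b's own z axis and vertical above 0.5 rad).
It fails at once if the capper bell or the tamping dowel is shifted more than 30 mm or knocked over (distance of any of capper, tamper from where it was at the start of the episode above 0.03 m or angle between any of capper, tamper's own z axis and vertical above 0.5 rad).
It fails at once if the sizing ring or the jar is shifted more than 30 mm or knocked over (distance of any of sizer, jar from where it was at the start of the episode above 0.03 m or angle between any of sizer, jar's own z axis and vertical above 0.5 rad).
It also fails if it takes over 45 s, if anything falls off the work surface, if the arm or the gripper's body presses on something with over 40 N, if the wrist force passes 120 N, or if a joint passes its speed limit or range.

## Working session

There is one attempt and no reset: what is moved stays moved. The work goes in short steps, Python scripts to look and compute and a shell command to move; the robot and the scene stay as the last step left them, time stands still between calls to the robot, and variables do not carry over. Pictures are saved under pics/ and viewed, at most 10 in all, crops included, and the job is handed in when it is done.

```bash
mkdir -p pics; cat > h.py <<'E'
import numpy as np, cv2
from bench import r
def cal(n):
    c=r.calibration(n); f=210/np.tan(np.radians(c['vfov'])/2)
    K=np.array([[f,0,c['cx']],[0,f,c['cy']],[0,0,1]]); R=cv2.Rodrigues(np.array(c['rvec'],float))[0]
    return K,np.array(c['dist'],float),R,np.array(c['tvec'],float).ravel()
def ray(n,uv):
    K,d,R,t=cal(n); p=cv2.undistortPoints(np.array(uv,float).reshape(-1,1,2),K,d).reshape(-1,2)
    v=np.c_[p,np.ones(len(p))]@R
    return -R.T@t, v   # v scaled: depth along the optical axis
def onz(n,uv,z):
    o,v=ray(n,uv); return o+v*((z-o[2])/v[:,2])[:,None]
def dep(n,uv,D):
    o,v=ray(n,uv); uv=np.array(uv,int).reshape(-1,2); return o+v*D[uv[:,1],uv[:,0]][:,None]
def proj(n,P):
    K,d,R,t=cal(n); return cv2.projectPoints(np.array(P,float).reshape(-1,1,3),cv2.Rodrigues(R)[0],t,K,d)[0].reshape(-1,2)
E
python3 - <<'E'
from h import *
for n in('side','top'):
    p,D=r.snapshot(n); cv2.imwrite(f'pics/{n}0.png',p); np.save(f'{n}0.npy',D)
    print(n,ray(n,[[280,210]]),(D>0).mean())
E
```

```text
side (array([  30.85508707, -745.98426378,  872.6250089 ]), array([[ 0.47465569,  0.5789117 , -0.66300407]])) 0.9960289115646258
top (array([ 473.24413689,  -66.05754642, 1086.21619759]), array([[ 0.12070323,  0.01942888, -0.99250311]])) 0.995671768707483
```

View pics/side0.png

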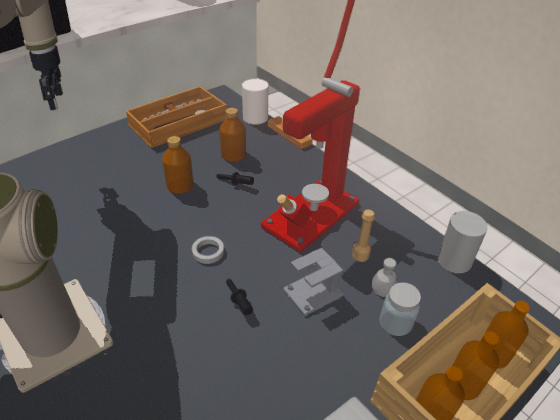

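View pics/top0.png

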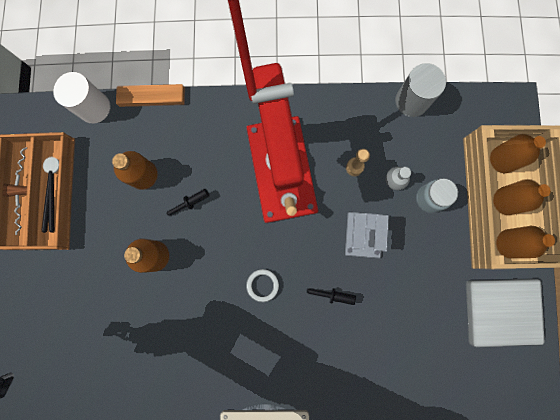

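Side view: the red corker has its beech pin at (286,204) in the boss; the rest is at (316,280). Top view: pin at (291,206), rest at (368,235). Candidates for the pin are the beech grip at top (291,206), black look-alikes at top (187,203) and (335,296), and the beech tamper at (360,160). I choose the beech grip with a steel collar in the boss, and check it in a crop.

```bash
python3 - <<'E'
from h import *
s=cv2.imread('pics/side0.png');t=cv2.imread('pics/top0.png')
a=cv2.resize(s[170:320,250:350],None,fx=4,fy=4,interpolation=cv2.INTER_CUBIC)
b=cv2.resize(t[150:270,240:400][:, :],(400,300),interpolation=cv2.INTER_CUBIC)
c=cv2.resize(t[190:220,270:310],(400,300),interpolation=cv2.INTER_CUBIC)
cv2.imwrite('pics/crop1.png',np.hstack([a,np.vstack([b,c])]))
D=np.load('top0.npy')
# rest: points by depth near the shelf height
v,u=np.mgrid[200:265,335:400]; uv=np.c_[u.ravel(),v.ravel()]
P=dep('top',uv,D); m=abs(P[:,2]-95)<8
q=P[m]; print('shelf n',m.sum(),q.mean(0)); rect=cv2.minAreaRect(q[:,:2].astype(np.float32)); print(rect, cv2.boxPoints(rect))
m2=abs(P[:,2]-12)<5; r2=cv2.minAreaRect(P[m2][:,:2].astype(np.float32)); print('base',m2.sum(),cv2.boxPoints(r2))
# foot red top: z 20
v,u=np.mgrid[90:240,230:340]; uv=np.c_[u.ravel(),v.ravel()]
hsv=cv2.cvtColor(t,cv2.COLOR_BGR2HSV)[90:240,230:340].reshape(-1,3)
P=dep('top',uv,D); m=(abs(P[:,2]-20)<6)&(hsv[:,1]>120)
rf=cv2.minAreaRect(P[m][:,:2].astype(np.float32)); print('foot',m.sum(),rf,cv2.boxPoints(rf))
# pin grip: tan by hue
for n,(u0,v0,w) in {'top':(291,206,14),'side':(286,204,16)}.items():
    im=t if n=='top' else s; D=np.load(n+'0.npy')
    v,u=np.mgrid[v0-w:v0+w,u0-w:u0+w]; uv=np.c_[u.ravel(),v.ravel()]
    h=cv2.cvtColor(im,cv2.COLOR_BGR2HSV)[v.ravel(),u.ravel()]
    m=(h[:,0]>9)&(h[:,0]<28)&(h[:,1]>70)&(h[:,2]>90); P=dep(n,uv[m],D); 
    print(n,m.sum(),uv[m].mean(0),P.mean(0),P.min(0),P.max(0))
print(r.sense())
E
```

```text
shelf n 1038 [ 543.31448644 -255.59632444   93.98007055]
((540.7089233398438, -255.48020935058594), (81.26197052001953, 82.20043182373047), 84.0442886352539) [[ 495.61472 -291.62735]
 [ 577.3714  -300.15643]
 [ 585.8031  -219.33307]
 [ 504.04645 -210.80399]]
base 620 [[ 480.1799  -294.54333]
 [ 585.7719  -306.05347]
 [ 595.3898  -217.82056]
 [ 489.7978  -206.31042]]
foot 2529 ((711.3385620117188, -50.41773986816406), (259.9109191894531, 139.33921813964844), 10.233108520507812) [[ 571.07324    -4.943388]
 [ 595.8273   -142.06616 ]
 [ 851.6039    -95.89209 ]
 [ 826.84985    41.230682]]
top 164 [289.96341463 206.19512195] [598.07285295 -69.97739137 129.69343337] [577.05588494 -83.404265    98.7104164 ] [623.32930591 -58.65297967 144.49505746]
side 157 [284.58598726 201.75796178] [593.83490395 -75.938815   124.47506369] [575.51098575 -86.48635497  -0.79269016] [698.2954086   65.62960286 148.0129999 ]
{'time': 0.1, 'joint_pos': array([ 5.88787078e+01,  7.51194054e+00,  8.53252082e+01,  2.36688683e-03,
        8.72635052e+01, -4.89427147e+00]), 'qd': array([ 0.06333589, -0.07415712, -0.113649  ,  0.07472055,  0.08683622,
       -0.01773189]), 'joint_efforts': array([ 1.59653100e-03, -5.70945024e+01, -5.01949418e+01, -1.90153255e-04,
        7.96762586e-03, -2.05119693e-05]), 'tool_pos': array([264.88177205, 537.81976444, 249.31645511]), 'tcp_rot': array([-1.79899915e+02, -1.09428802e-02,  1.53772855e+02]), 'ft_force': array([-0.57820907,  0.45181765,  0.01373773]), 'wrist_torque': array([-0.04574293, -0.02349719,  0.04793579]), 'grip_force': 0.0, 'finger_gap': 85.69148362766575}
```

View pics/crop1.png

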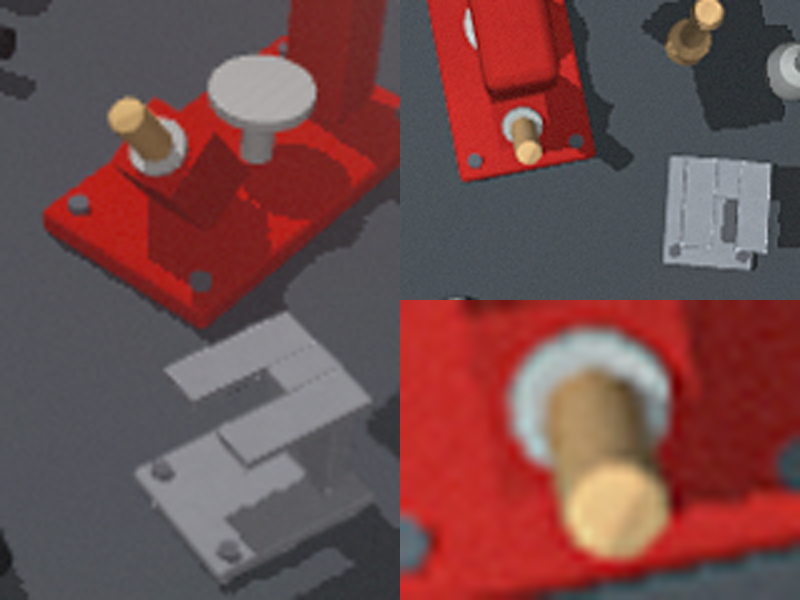

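The crop confirms it: a beech grip with a steel collar in the red slanted boss. Grip-end disc is at side (282,199) and top (291.5,211). The rest's notch opens towards the robot.

```bash
cat >> h.py <<'E'
from scipy.spatial.transform import Rotation as Ro
from scipy.linalg import logm,expm
def tri(a,b):
    (o1,v1),(o2,v2)=ray('side',[a]),ray('top',[b]); v1=v1[0];v2=v2[0]
    s=np.linalg.lstsq(np.c_[v1,-v2],o2-o1,rcond=None)[0]; p,q=o1+s[0]*v1,o2+s[1]*v2
    return (p+q)/2,np.linalg.norm(p-q)
def T(p,R): M=np.eye(4);M[:3,:3]=R;M[:3,3]=p;return M
def now():
    s=r.sense(); return T(s['tool_pos'],Ro.from_euler('xyz',s['tcp_rot'],degrees=True).as_matrix())
def frame(z,y):
    z=np.array(z,float)/np.linalg.norm(z); y=np.array(y,float); y-=z*(y@z); y/=np.linalg.norm(y)
    return np.c_[np.cross(y,z),y,z]
def plan(G,n=None,M=None):
    "rows (equal screw steps) from the pose now to G"
    M=now() if M is None else M; X=np.linalg.inv(M)@G; w=Ro.from_matrix(X[:3,:3]).as_rotvec(degrees=True)
    n=n or max(1,int(np.ceil(max(np.linalg.norm(w)/6.8,np.linalg.norm(X[:3,3])/34))))
    L=np.real(logm(X)); S=expm(L/n)
    print('n',n,'shift m',np.round(S[:3,3]/1e3,4),'turn',np.round(w/n,2),'| whole shift mm',np.round(X[:3,3],1),'turn',np.round(w,1))
    for k in np.unique(np.linspace(0,n,5).astype(int)): print('  via',k,np.round((M@expm(L*k/n))[:3,3]))
E
python3 - <<'E'
from h import *
e,err=tri([282,198.75],[291.5,211]); print('grip end',e,err)
th=np.radians(10.23); cx=np.array([np.cos(th),np.sin(th),0]); cy=np.array([-np.sin(th),np.cos(th),0])
ax=-np.sin(np.radians(35))*cx+np.cos(np.radians(35))*np.array([0,0,1])
F=np.array([711.3,-50.4,0])
print('end in corker',(e-F)@cx,(e-F)@cy,e[2])
print('top ray end z140',onz('top',[[291.5,211]],140), 'collar top z96',onz('top',[[289,200]],96))
print('origin from end',e-60*ax, 'side ray z140',onz('side',[[282,198.75]],140))
for p in (e,): print(proj('top',[p,p-54*ax,p-60*ax]),proj('side',[p,p-54*ax]))
c=e-60*ax; z=-ax
for d in (130,38): print(d); plan(T(c+d*ax,frame(z,-cy)))
for n,(u,v) in dict(bottle_a=(131,160),bottle_b=(145,255)).items(): print(n,onz('top',[[u,v]],160))
E
```

```text
grip end [586.62905749 -73.59209607 136.01024138] 1.0944668713668562
end in corker -126.80793476580692 -0.6818412293539373 136.01024137570255
top ray end z140 [[585.70052197 -73.25167402 140.        ]] collar top z96 [[617.04314974 -68.10126186  96.        ]]
origin from end [620.49654645 -67.4800642   86.86111872] side ray z140 [[584.10586045 -77.49156071 140.        ]]
[[291.63497212 210.79737095]
 [288.99536591 200.22939593]
 [288.71744109 199.11694808]] [[281.77201977 198.7732402 ]
 [289.57422118 206.47739879]]
130
n 22 shift m [-0.0358  0.0185 -0.0052] turn [-1.98  0.66  6.27] | whole shift mm [-526.5 -430.    56.6] turn [-43.5  14.4 137.9]
  via 0 [265. 538. 249.]
  via 5 [459. 497. 275.]
  via 11 [621. 321. 288.]
  via 16 [649. 123. 266.]
  via 22 [547. -81. 193.]
38
n 22 shift m [-0.0361  0.0204 -0.0013] turn [-1.98  0.66  6.27] | whole shift mm [-569.  -398.5  131.9] turn [-43.5  14.4 137.9]
  via 0 [265. 538. 249.]
  via 5 [467. 504. 256.]
  via 11 [642. 335. 248.]
  via 16 [685. 138. 210.]
  via 22 [599. -71. 118.]
bottle_a [[704.7372608  288.37634155 160.        ]]
bottle_b [[490.4459218  249.91200333 160.        ]]
```

```bash
cat >> h.py <<'E'
th=np.radians(10.23); cx=np.array([np.cos(th),np.sin(th),0]); cy=np.array([-np.sin(th),np.cos(th),0])
ax=-np.sin(np.radians(35))*cx+np.cos(np.radians(35))*np.array([0,0,1])
pin=np.array([619.5,-67.7,88.5])
def grasp(d): return T(pin+d*ax,frame(-ax,-cy))
E
python3 - <<'E'
from h import *
A=now(); A[:3,3]=[440,-60,330]; plan(A); 
G=grasp(150); A2=T(A[:3,3],G[:3,:3]); plan(A2,M=A); plan(G,M=A2)
E
```

```text
n 19 shift m [-0.0222 -0.0242 -0.0042] turn [0. 0. 0.] | whole shift mm [-421.3 -459.   -80. ] turn [0. 0. 0.]
  via 0 [265. 538. 249.]
  via 4 [302. 412. 266.]
  via 9 [348. 255. 288.]
  via 14 [394.  97. 309.]
  via 19 [440. -60. 330.]
n 22 shift m [-0. -0.  0.] turn [-1.98  0.66  6.27] | whole shift mm [ 0. -0.  0.] turn [-43.5  14.4 137.9]
  via 0 [440. -60. 330.]
  via 5 [440. -60. 330.]
  via 11 [440. -60. 330.]
  via 16 [440. -60. 330.]
  via 22 [440. -60. 330.]
n 5 shift m [0.001  0.0079 0.0297] turn [ 0. -0.  0.] | whole shift mm [  5.1  39.5 148.4] turn [ 0. -0.  0.]
  via 0 [440. -60. 330.]
  via 1 [459. -65. 306.]
  via 2 [478. -69. 283.]
  via 3 [497. -74. 259.]
  via 5 [535. -83. 211.]
```

```bash
R='tail -c 400'
python3 -m handwheel '[[-0.022,-0.024,-0.006,0,0,0,0.085],[-0.022,-0.024,-0.006,0,0,0,0.085],[-0.022,-0.024,-0.006,0,0,0,0.085],[-0.022,-0.024,-0.006,0,0,0,0.085],[-0.022,-0.024,-0.004,0,0,0,0.085],[-0.022,-0.024,-0.004,0,0,0,0.085],[-0.022,-0.024,-0.004,0,0,0,0.085],[-0.022,-0.024,-0.004,0,0,0,0.085]]'
python3 -m handwheel '[[-0.022,-0.024,-0.004,0,0,0,0.085],[-0.022,-0.024,-0.004,0,0,0,0.085],[-0.022,-0.024,-0.004,0,0,0,0.085],[-0.022,-0.024,-0.004,0,0,0,0.085],[-0.022,-0.024,-0.004,0,0,0,0.085],[-0.022,-0.024,-0.004,0,0,0,0.085],[-0.022,-0.024,-0.004,0,0,0,0.085],[-0.022,-0.024,-0.004,0,0,0,0.085]]'
python3 -m handwheel '[[-0.022,-0.024,-0.004,0,0,0,0.085],[-0.022,-0.024,-0.004,0,0,0,0.085],[-0.022,-0.024,-0.004,0,0,0,0.085],[0,0,0,-1.98,0.66,6.27,0.085],[0,0,0,-1.98,0.66,6.27,0.085],[0,0,0,-1.98,0.66,6.27,0.085],[0,0,0,-1.98,0.66,6.27,0.085],[0,0,0,-1.98,0.66,6.27,0.085]]'
python3 -m handwheel '[[0,0,0,-1.98,0.66,6.27,0.085],[0,0,0,-1.98,0.66,6.27,0.085],[0,0,0,-1.98,0.66,6.27,0.085],[0,0,0,-1.98,0.66,6.27,0.085],[0,0,0,-1.98,0.66,6.27,0.085],[0,0,0,-1.98,0.66,6.27,0.085],[0,0,0,-1.98,0.66,6.27,0.085],[0,0,0,-1.98,0.66,6.27,0.085]]'
python3 -m handwheel '[[0,0,0,-1.98,0.66,6.27,0.085],[0,0,0,-1.98,0.66,6.27,0.085],[0,0,0,-1.98,0.66,6.27,0.085],[0,0,0,-1.98,0.66,6.27,0.085],[0,0,0,-1.98,0.66,6.27,0.085],[0,0,0,-1.98,0.66,6.27,0.085],[0,0,0,-1.98,0.66,6.27,0.085],[0,0,0,-1.98,0.66,6.27,0.085]]'
python3 - <<'E'
from h import *
plan(grasp(150))
E
```

```text
time: 0.77
tool_pos: [338.1, 286.6, 290.1]
tcp_rot: [-180.0, -0.0, 153.8]
ft_force: [0.5, -0.0, 0.4]
finger_gap: 85.1
grip_force: 0.0
time: 1.43
tool_pos: [411.1, 36.6, 322.2]
tcp_rot: [-180.0, -0.0, 153.8]
ft_force: [1.2, -0.0, 0.3]
finger_gap: 84.9
grip_force: 0.0
time: 2.1
tool_pos: [438.5, -55.7, 333.8]
tcp_rot: [171.4, -5.9, 122.4]
ft_force: [-0.5, -0.5, 1.4]
finger_gap: 85.2
grip_force: 0.0
time: 2.77
tool_pos: [438.4, -55.6, 333.8]
tcp_rot: [167.0, -21.4, 73.0]
ft_force: [-0.4, 0.1, 0.1]
finger_gap: 85.1
grip_force: 0.0
time: 3.43
tool_pos: [438.9, -55.9, 333.6]
tcp_rot: [178.1, -34.3, 17.3]
ft_force: [-20.5, 4.3, 11.1]
finger_gap: 85.0
grip_force: 0.0
n 5 shift m [0.0003 0.0094 0.0301] turn [-0.41  0.12  1.16] | whole shift mm [  0.2  49.3 149.8] turn [-2.1  0.6  5.8]
  via 0 [439. -56. 334.]
  via 1 [458. -61. 309.]
  via 2 [478. -66. 285.]
  via 3 [497. -71. 260.]
  via 5 [535. -83. 211.]
```

```bash
python3 -m handwheel '[[0,0.009,0.03,-0.41,0.12,1.16,0.085],[0,0.0095,0.03,-0.41,0.12,1.16,0.085],[0,0.0095,0.03,-0.41,0.12,1.16,0.085],[0,0.0095,0.03,-0.41,0.12,1.16,0.085],[0,0.0095,0.03,-0.41,0.12,1.16,0.085],[0,0,0,0,0,0,0.085],[0,0,0,0,0,0,0.085]]' 50
python3 - <<'E'
from h import *
plan(grasp(150)); plan(grasp(38))
t,_=r.snapshot('top'); s,_=r.snapshot('side')
a=cv2.resize(s[130:280,200:340],(400,428)); b=cv2.resize(t[130:280,220:360],(400,428))
cv2.imwrite('pics/pre.png',np.hstack([a,b]))
E
```

```text
time: 4.02
tool_pos: [532.6, -82.1, 208.3]
tcp_rot: [-179.9, -34.7, 10.5]
ft_force: [-0.3, 0.4, 0.7]
finger_gap: 85.1
grip_force: 0.0
n 1 shift m [ 0.0034  0.0013 -0.0014] turn [-0.27  0.3   0.25] | whole shift mm [ 3.4  1.3 -1.4] turn [-0.3  0.3  0.3]
  via 0 [533. -82. 208.]
  via 1 [535. -83. 211.]
n 4 shift m [0.0009 0.0004 0.0277] turn [-0.07  0.07  0.06] | whole shift mm [  4.    1.8 110.6] turn [-0.3  0.3  0.3]
  via 0 [533. -82. 208.]
  via 1 [549. -79. 186.]
  via 2 [565. -77. 164.]
  via 3 [582. -74. 142.]
  via 4 [598. -72. 120.]
```

View pics/pre.png

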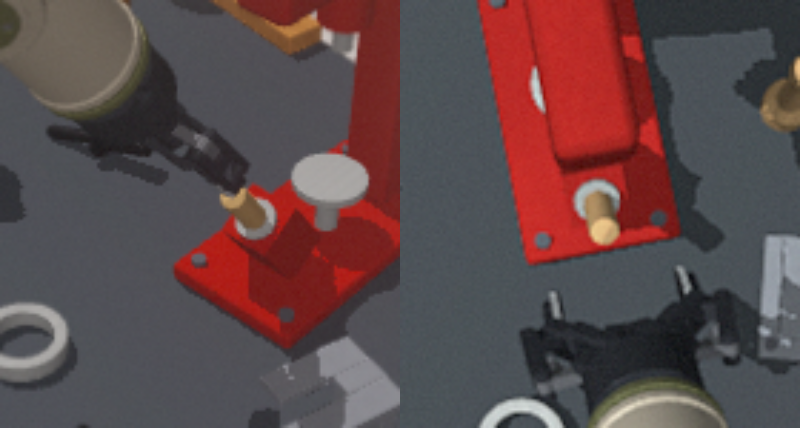

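The left panel shows the gripper lined up behind the grip. In the right panel the fingers at (555,300) and (685,280) straddle its axis, so I go in.

```bash
python3 -m handwheel '[[0.001,0.0005,0.027,0,0.1,0.1,0.085],[0.001,0.0005,0.027,0,0.1,0.1,0.085],[0.001,0.0005,0.027,0,0.1,0,0.085],[0.001,0,0.0285,0,0,0,0.085],[0,0,0,0,0,0,0.085],[0,0,0,0,0,0,0.085]]' 25
python3 - <<'E'
from h import *
plan(grasp(38))
E
python3 -m handwheel '[[0,0,0,0,0,0,0.05],[0,0,0,0,0,0,0.03],[0,0,0,0,0,0,0.02],[0,0,0,0,0,0,0.015],[0,0,0,0,0,0,0.015],[0,0,0,0,0,0,0.015],[0,0,0,0,0,0,0.015],[0,0,0,0,0,0,0.015]]' 25
python3 - <<'E'
from h import *
plan(grasp(38)); R=now()[:3,:3]; print('tool-axes force',R.T@r.sense()['ft_force'])
E
```

```text
time: 4.62
tool_pos: [599.2, -72.2, 124.8]
tcp_rot: [180.0, -35.3, 10.4]
ft_force: [-0.2, 0.2, 0.0]
finger_gap: 84.7
grip_force: 0.0
n 1 shift m [-0.0038 -0.0008  0.0036] turn [-0.11 -0.27  0.17] | whole shift mm [-3.8 -0.8  3.6] turn [-0.1 -0.3  0.2]
  via 0 [599. -72. 125.]
  via 1 [598. -72. 120.]
time: 5.28
tool_pos: [600.0, -72.2, 126.2]
tcp_rot: [179.9, -35.4, 10.4]
ft_force: [-4.8, 3.6, 7.9]
finger_gap: 23.2
grip_force: 24.3
n 1 shift m [-0.0053 -0.001   0.0043] turn [-0.06 -0.43  0.18] | whole shift mm [-5.3 -1.   4.3] turn [-0.1 -0.4  0.2]
  via 0 [600. -72. 126.]
  via 1 [598. -72. 120.]
tool-axes force [ 1.25253818 -4.43011929 -8.80000053]
```

```bash
python3 -m handwheel '[[0,0,0,0,0,0,0.015],[0,0,0,0,0,0,0.015],[0,0,0,0,0,0,0.015],[0,0,-0.004,0,0,0,0.015],[0,0,-0.004,0,0,0,0.015],[0,0,-0.004,0,0,0,0.015],[0,0,-0.004,0,0,0,0.015],[0,0,0,0,0,0,0.015]]' 70
python3 - <<'E'
from h import *
plan(grasp(54)); R=now()[:3,:3]; print('tool-axes force',R.T@r.sense()['ft_force'])
t,_=r.snapshot('top'); s,_=r.snapshot('side')
a=cv2.resize(s[130:280,200:340],(400,428)); b=cv2.resize(t[130:280,220:360],(400,428))
cv2.imwrite('pics/draw.png',np.hstack([a,b]))
E
```

```text
time: 5.95
tool_pos: [590.7, -73.9, 139.0]
tcp_rot: [179.9, -35.4, 10.4]
ft_force: [1.0, 4.0, 1.8]
finger_gap: 22.6
grip_force: 69.1
n 1 shift m [-0.0048 -0.001   0.0042] turn [-0.06 -0.41  0.16] | whole shift mm [-4.8 -1.   4.2] turn [-0.1 -0.4  0.2]
  via 0 [591. -74. 139.]
  via 1 [589. -73. 133.]
tool-axes force [ 2.44392402 -3.79619098 -0.5307118 ]
```

View pics/draw.png

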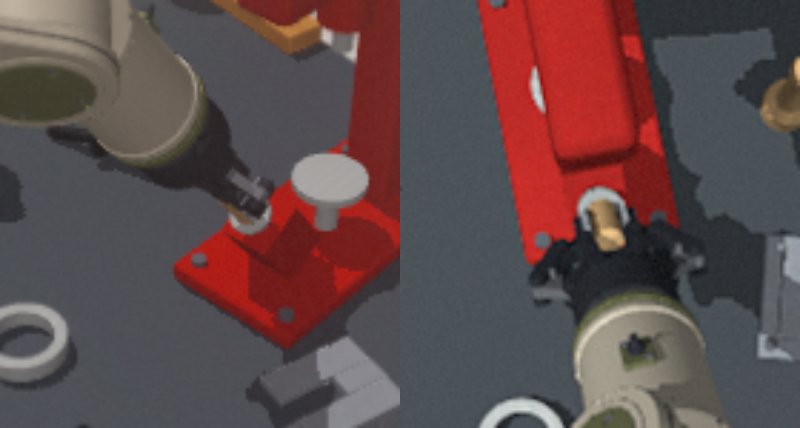

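The collar has moved off the boss face, from (257,219) to (250,222) in the left panel and from (597,200) to (604,207) in the right. The pin follows, so I continue.

```bash
python3 -m handwheel '[[0,0,-0.008,0,0,0,0.015],[0,0,-0.01,0,0,0,0.015],[0,0,-0.01,0,0,0,0.015],[0,0,-0.01,0,0,0,0.015],[0,0,-0.01,0,0,0,0.015],[0,0,-0.01,0,0,0,0.015],[0,0,-0.01,0,0,0,0.015],[0,0,-0.01,0,0,0,0.015]]'
python3 -m handwheel '[[0,0,-0.01,0,0,0,0.015],[0,0,-0.01,0,0,0,0.015],[0,0,-0.02,0,0,0,0.015],[0,0,-0.02,0,0,0,0.015],[0,0,-0.02,0,0,0,0.015],[0,0,-0.02,0,0,0,0.015],[0,0,0,0,0,0,0.015],[0,0,0,0,0,0,0.015]]'
python3 - <<'E'
from h import *
# stand pointing down in front of the rest, pin tip well over the shelf, tool y along the rest's -y
ra=np.radians(-6); rx=np.array([np.cos(ra),np.sin(ra),0]); ry=np.array([-rx[1],rx[0],0])
seat=np.array([538.7,-255.3,95])
A=T(seat-100*rx+[0,0,155],frame([0,0,-1],-ry)); plan(A)
E
```

```text
time: 6.72
tool_pos: [544.9, -82.6, 200.4]
tcp_rot: [180.0, -35.2, 10.4]
ft_force: [0.0, 0.6, -2.7]
finger_gap: 22.7
grip_force: 69.1
time: 7.38
tool_pos: [489.1, -93.6, 283.3]
tcp_rot: [179.8, -35.4, 10.4]
ft_force: [0.1, -0.2, -2.4]
finger_gap: 22.7
grip_force: 69.3
n 6 shift m [-0.0113  0.0249  0.0014] turn [-0.81 -5.86  2.64] | whole shift mm [-81.5 139.8 -16.6] turn [ -4.9 -35.1  15.8]
  via 0 [489. -94. 283.]
  via 1 [ 485. -120.  276.]
  via 3 [ 472. -171.  262.]
  via 4 [ 463. -196.  257.]
  via 6 [ 439. -245.  250.]
```

```bash
python3 -m handwheel '[[-0.0113,0.0249,0.0014,-0.81,-5.86,2.64,0.015],[-0.0113,0.0249,0.0014,-0.81,-5.86,2.64,0.015],[-0.0113,0.0249,0.0014,-0.81,-5.86,2.64,0.015],[-0.0113,0.0249,0.0014,-0.81,-5.86,2.64,0.015],[-0.0113,0.0249,0.0014,-0.81,-5.86,2.64,0.015],[-0.0113,0.0249,0.0014,-0.81,-5.86,2.64,0.015],[0,0,0,0,0,0,0.015],[0,0,0,0,0,0,0.015]]'
python3 - <<'E'
from h import *
ra=np.radians(-6); rx=np.array([np.cos(ra),np.sin(ra),0]); ry=np.array([-rx[1],rx[0],0])
A=T(np.array([538.7,-255.3,250])-100*rx,frame([0,0,-1],-ry)); plan(A)
t,Dt=r.snapshot('top'); s,Ds=r.snapshot('side'); np.save('top1.npy',Dt);np.save('side1.npy',Ds); cv2.imwrite('pics/t1.png',t);cv2.imwrite('pics/s1.png',s)
p=now()[:3,3]; print(proj('side',[p,p-[0,0,38],p-[0,0,100]]),proj('top',[p,p-[0,0,100]]))
u,v=proj('side',[p-[0,0,60]])[0].astype(int); print(u,v)
c=s[v-60:v+60,u-55:u+65]; u2,v2=proj('top',[p-[0,0,40]])[0].astype(int)
cv2.imwrite('pics/held.png',np.hstack([cv2.resize(c,(480,480),interpolation=cv2.INTER_CUBIC),cv2.resize(t[v2-60:v2+60,u2-40:u2+40],(320,480))])); print(u-55,v-60,u2-40,v2-60)
E
```

```text
time: 8.05
tool_pos: [439.1, -244.0, 245.6]
tcp_rot: [-179.7, 0.4, -5.9]
ft_force: [-0.1, 0.8, -2.2]
finger_gap: 22.2
grip_force: 69.0
n 1 shift m [ 0.0002  0.0008 -0.0044] turn [-0.29  0.38  0.09] | whole shift mm [ 0.2  0.8 -4.4] turn [-0.3  0.4  0.1]
  via 0 [ 439. -244.  246.]
  via 1 [ 439. -245.  250.]
[[277.85229336 230.27348764]
 [277.48820393 244.40258788]
 [276.93665556 265.8087091 ]] [[380.21516165 277.91346912]
 [370.47962344 276.18962303]]
277 252
222 192 336 217
```

View pics/held.png

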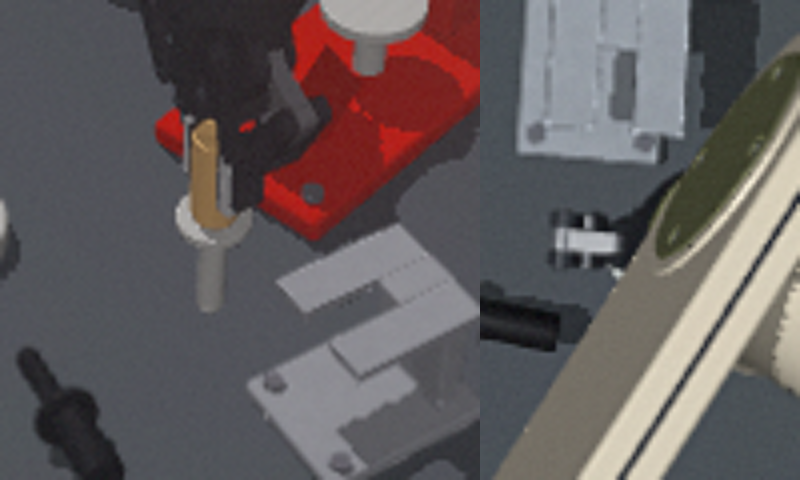

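The left panel shows the pin gripped and near-vertical: shank tip at side (274,268), collar at (275,246). The rest is on the right with its notch open towards the pin. Next I measure the pin in the hand and the notch.

```bash
cat > m.py <<'E'
from h import *
def onplane(n,uv,p0,nn):
    o,v=ray(n,uv); return o+v*((((p0-o)@nn))/(v@nn))[:,None]
def shank(s,v0,v1,u0,u1,M,th=95):
    g=cv2.cvtColor(s,cv2.COLOR_BGR2GRAY).astype(float); L=[]
    for v in range(v0,v1):
        row=g[v,u0:u1]; w=np.clip(row-np.median(row)-15,0,None); L.append([u0+(w*np.arange(len(w))).sum()/max(w.sum(),1),v,w.sum()])
    return np.array(L)
E
python3 - <<'E'
from m import *
s=cv2.imread('pics/s1.png'); M=now(); 
L=shank(s,246,276,262,290,M); print(np.round(L,1).tolist())
# depth-based points on shank
D=np.load('side1.npy')
for v in range(240,276,3):
    print(v,[int(x) for x in D[v,266:284]])
# notch in the first side picture: gray rows
t=cv2.imread('pics/top0.png'); g=cv2.cvtColor(t,cv2.COLOR_BGR2GRAY); print(g[212:258:2,344:392:1])
E
```

```text
[[267.5, 246.0, 193.0], [267.9, 247.0, 200.5], [269.0, 248.0, 239.0], [269.3, 249.0, 215.0], [270.3, 250.0, 196.5], [271.5, 251.0, 187.0], [274.2, 252.0, 246.0], [274.2, 253.0, 114.0], [274.9, 254.0, 52.0], [274.4, 255.0, 51.0], [274.5, 256.0, 46.0], [274.3, 257.0, 46.0], [274.0, 258.0, 52.0], [274.1, 259.0, 52.0], [274.0, 260.0, 49.0], [274.0, 261.0, 51.0], [273.9, 262.0, 51.0], [273.7, 263.0, 56.0], [273.8, 264.0, 49.0], [273.8, 265.0, 47.0], [273.7, 266.0, 46.5], [273.7, 267.0, 43.0], [273.6, 268.0, 54.0], [273.4, 269.0, 52.0], [262.0, 270.0, 0.0], [262.0, 271.0, 0.0], [262.0, 272.0, 0.0], [262.0, 273.0, 0.0], [262.0, 274.0, 0.0], [262.0, 275.0, 0.0]]
240 [1230, 1228, 1230, 927, 901, 902, 897, 898, 894, 895, 888, 888, 886, 885, 885, 881, 880, 880]
243 [1228, 926, 924, 918, 908, 902, 903, 902, 899, 901, 894, 888, 890, 890, 890, 885, 886, 885]
246 [917, 917, 917, 917, 913, 910, 910, 906, 905, 904, 905, 904, 907, 907, 910, 920, 917, 919]
249 [917, 910, 909, 911, 912, 913, 912, 914, 913, 913, 912, 914, 915, 912, 914, 913, 913, 914]
252 [1200, 1199, 1197, 911, 911, 908, 906, 908, 907, 
[... 292 characters left out ...]
 952, 944, 940, 942, 939, 942, 945, 952, 1174, 1174, 1175, 1172, 1179]
264 [1167, 1164, 1169, 1169, 1169, 957, 950, 947, 949, 948, 948, 949, 1169, 1169, 1166, 1171, 1168, 1166]
267 [1161, 1158, 1159, 1160, 1161, 961, 954, 953, 954, 952, 955, 957, 1160, 1158, 1162, 1158, 1163, 1159]
270 [1158, 1153, 1152, 1155, 1150, 1152, 1154, 1154, 1154, 1152, 1152, 1153, 1154, 1154, 1151, 1151, 1152, 1154]
273 [1144, 1144, 1144, 1143, 1147, 1146, 1143, 1150, 1149, 1147, 1146, 1146, 1144, 1144, 1144, 1147, 1145, 1144]
[[ 79  77  77 ...  79  77  78]
 [ 79  79  76 ...  80  84  80]
 [ 81  77  75 ...  48  37  64]
 ...
 [ 68 124 163 ...  81  81  78]
 [ 71 126 164 ...  80  80  78]
 [ 79  75  72 ...  81  79  81]]
```

```bash
cat >> m.py <<'E'
def pinline(D,v0,v1,u0,u1,M,far):
    C=[]
    for v in range(v0,v1):
        m=np.flatnonzero((D[v,u0:u1]<far)&(D[v,u0:u1]>0))
        if len(m): C.append([u0+(m[0]+m[-1])/2,v])
    P=onplane('side',C,M[:3,3],M[:3,1]); c=P.mean(0); d=np.linalg.svd(P-c)[2][0]; d*=np.sign(d[2])
    return c,d,P
E
python3 - <<'E'
from m import *
M=now(); D=np.load('side1.npy')
c,d,P=pinline(D,255,269,264,288,M,1050); print('shank pt',c,'dir',d,'tilt',np.degrees(np.arccos(d[2])))
print('in tool axes',(np.array([*c])-M[:3,3])@M[:3,:3], 'dir',d@M[:3,:3])
uv=[[u,v] for v in (249,250,251,252,253,254) for u in (274,275)]
print('collar face',np.round(dep('side',uv,D),1).tolist()); print('tip face',np.round(dep('side',[[274,v] for v in(265,266,267,268,269)],D),1).tolist())
print('M',M[:3,3])
for n,(u0,u1,v0,v1) in dict(top=(335,400,200,265),side=(270,350,240,320)).items():
    D=np.load(n+'0.npy'); v,u=np.mgrid[v0:v1,u0:u1]; uv=np.c_[u.ravel(),v.ravel()]; P=dep(n,uv,D); Q=P[abs(P[:,2]-95)<6]
    rect=cv2.minAreaRect(Q[:,:2].astype(np.float32)); b=cv2.boxPoints(rect); cen=np.array(rect[0]); a=rect[2]; a=a if a<45 else a-90
    print(n,'shelf',rect,'z',np.median(Q[:,2]))
    rx=np.array([np.cos(np.radians(a)),np.sin(np.radians(a))]); ry=np.array([-rx[1],rx[0]])
    X=(Q[:,:2]-cen)@rx; Y=(Q[:,:2]-cen)@ry
    for lo in range(-40,40,10):
        y=np.sort(Y[(X>=lo)&(X<lo+10)]); g=np.diff(y); k=g.argmax(); print('  x',lo,'gap',y[k].round(1),y[k+1].round(1),'range',y[0].round(1),y[-1].round(1))
    near=X[abs(Y-0)<4]; print('  closed-end x from centre: min X on the middle line',np.sort(near)[:4].round(1),'range',X.min(),X.max())
    print('  seat',cen+(-2)*rx,'angle',a)
E
```

```text
shank pt [ 433.33752212 -242.34277519  163.87863999] dir [ 0.0515768  -0.00898683  0.99862859] tilt 3.0010289676170068
in tool axes [-5.79527728e+00 -4.28477732e-14  8.40586197e+01] dir [ 5.01865473e-02 -2.60265511e-15 -9.98739861e-01]
collar face [[425.7, -249.7, 210.9], [427.4, -250.7, 210.7], [423.5, -252.6, 212.0], [426.1, -252.3, 210.1], [423.1, -253.0, 209.8], [423.8, -255.2, 211.2], [420.7, -256.1, 211.2], [422.4, -257.1, 210.9], [420.4, -256.6, 209.1], [422.1, -257.6, 208.8], [420.7, -256.3, 205.8], [422.8, -256.7, 204.7]]
tip face [[428.4, -247.3, 161.3], [429.5, -246.0, 156.3], [429.1, -246.6, 154.2], [428.8, -246.9, 151.6], [427.5, -248.7, 151.1]]
M [ 439.24159818 -243.25955226  247.92468797]
top shelf ((540.7089233398438, -255.48020935058594), (81.26197052001953, 82.20043182373047), 84.0442886352539) z 94.01610625110413
  x -40 gap -11.7 10.2 range -40.6 39.4
  x -30 gap -11.2 11.5 range -40.3 40.6
  x -20 gap -11.4 12.1 range -38.9 40.4
  x -10 gap -10.8 11.0 range -40.6 39.6
  x 0 gap -4.8 -2.1 range -40.4 39.9
  x 10 gap 28.8 31.2 range -40.0 40.5
  x 20 gap 8.3 10.7 range -39.1 40.4
  x 30 gap 16.2 18.2 range -40.6 40.0
  closed-end x from centre: min X on the middle line [ 7.8  8.   8.1 10. ] range -41.10013822841223 41.10025881164703
  seat [ 538.71971855 -255.27268998] angle -5.955711364746094
side shelf ((538.1610717773438, -258.67950439453125), (84.15234375, 86.31307983398438), 84.74230194091797) z 94.01593025494805
  x -40 gap -9.9 10.3 range -40.6 41.5
  x -30 gap -11.6 9.9 range -40.6 40.0
  x -20 gap -10.4 10.4 range -40.2 40.1
  x -10 gap -9.9 10.0 range -41.0 41.5
  x 0 gap 3.7 8.0 range -40.8 42.1
  x 10 gap 36.2 38.8 range -41.4 41.1
  x 20 gap 38.6 41.6 range -40.6 41.6
  x 30 gap -15.4 -12.8 range -42.1 40.2
  closed-end x from centre: min X on the middle line [6.2 6.3 6.6 7.6] range -43.156518721245824 43.15657404441034
  seat [ 536.16948653 -258.49623357] angle -5.257698059082031
```

```bash
cat >> m.py <<'E'
ra=np.radians(-5.6); rx=np.array([np.cos(ra),np.sin(ra),0]); ry=np.array([-rx[1],rx[0],0])
seat=np.array([536.5,-258,95])
def over(dx,z,dy=0,M=None):
    "TCP over the seat, keeping the tool's orientation"
    G=now() if M is None else M.copy(); G[:3,3]=seat+dx*rx+dy*ry; G[2,3]=z; return G
E
python3 -m handwheel '[[0,0,0,-0.3,2.9,0,0.015],[0,0,0,0,0,0,0.015],[0,0,0,0,0,0,0.015]]'
python3 - <<'E'
from m import *
plan(over(-4.5,240))
E
```

```text
time: 8.4
tool_pos: [438.8, -243.5, 250.2]
tcp_rot: [179.8, -2.9, -5.9]
ft_force: [-1.0, -0.9, -2.2]
finger_gap: 22.3
grip_force: 69.2
n 3 shift m [0.0312 0.0015 0.005 ] turn [-0. -0. -0.] | whole shift mm [93.5  4.4 15. ] turn [-0. -0. -0.]
  via 0 [ 439. -243.  250.]
  via 1 [ 470. -248.  247.]
  via 2 [ 501. -253.  243.]
  via 3 [ 532. -258.  240.]
```

```bash
python3 -m handwheel '[[0.031,0.0015,0.005,0,0,0,0.015],[0.031,0.0015,0.005,0,0,0,0.015],[0.0315,0.0015,0.005,0,0,0,0.015],[0,0,0,0,0,0,0.015],[0,0,0,0,0,0,0.015],[0,0,0,0,0,0,0.015]]'
cat > look.py <<'E'
from m import *; import sys
k=sys.argv[1]
s,D=r.snapshot('side'); M=now(); np.save(f'side{k}.npy',D); cv2.imwrite(f'pics/s{k}.png',s)
p=M[:3,3]+M[:3,0]*-1.5; a=proj('side',[p-[0,0,100],p-[0,0,50]]); (u,v),(_,vt)=a.round().astype(int)
far=np.median(D[vt:v,u])+45
c,d,P=pinline(D,vt+2,v-3,u-12,u+12,M,far)
print('TCP',M[:3,3].round(1),'far',far,'tilt dir',d.round(3),'pin at shelf',(c+d*(95-c[2])/d[2]).round(1),'at z',c[2].round())
tip=c+d*(M[2,3]-103-c[2])/d[2]
print('tip in seat axes x,y',((tip-seat)@rx).round(1),((tip-seat)@ry).round(1)); plan(over(-4.5,240))
print(u,v); cv2.imwrite(f'pics/look{k}.png',cv2.resize(s[v-60:v+60,u-70:u+70],(700,600),interpolation=cv2.INTER_CUBIC))
E
python3 look.py 2
```

```text
time: 8.9
tool_pos: [532.0, -257.9, 239.2]
tcp_rot: [179.8, -2.8, -5.9]
ft_force: [-0.3, -1.1, -1.4]
finger_gap: 22.5
grip_force: 69.0
TCP [ 531.9 -258.1  239.8] far 1022.61035 tilt dir [-0.019  0.006  1.   ] pin at shelf [ 531.5 -258.6   95. ] at z 169.0
tip in seat axes x,y -5.7 -0.9
n 1 shift m [ 0.0001 -0.0006 -0.0002] turn [ 0.  0. -0.] | whole shift mm [ 0.1 -0.6 -0.2] turn [ 0.  0. -0.]
  via 0 [ 532. -258.  240.]
  via 1 [ 532. -258.  240.]
315 253
```

View pics/look2.png

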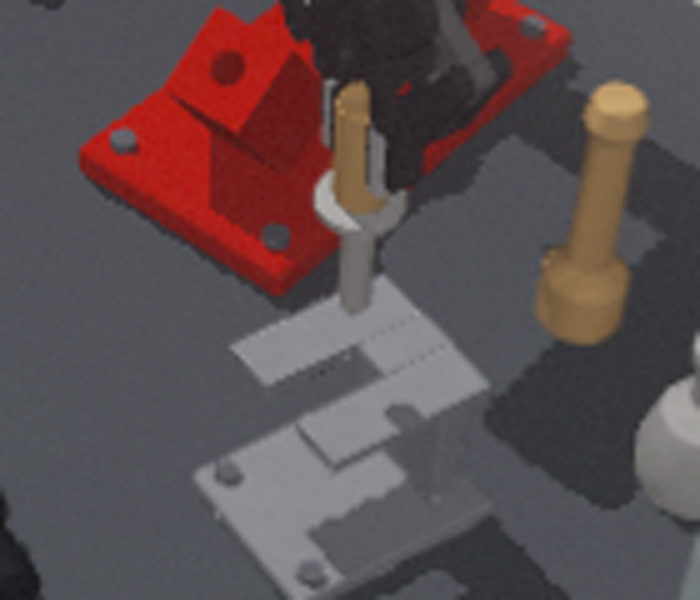

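The pin hangs above the rest, with its tip at crop (356,310) and the notch's closed end at about (374,358). I lower it to just over the shelf and check the sideways fit there.

```bash
python3 -m handwheel '[[0.0005,0,0.011,0,0,0,0.015],[0.0005,0,0.011,0,0,0,0.015],[0.0005,0,0.01,0,0,0,0.015],[0,0,0,0,0,0,0.015],[0,0,0,0,0,0,0.015]]'
python3 look.py 3
```

```text
time: 9.37
tool_pos: [534.2, -258.4, 205.7]
tcp_rot: [179.9, -2.7, -5.9]
ft_force: [-0.2, -0.3, -2.4]
finger_gap: 22.6
grip_force: 69.0
TCP [ 534.8 -258.7  206.8] far 1046.346 tilt dir [0.012 0.002 1.   ] pin at shelf [ 531.7 -258.7   95. ] at z 136.0
tip in seat axes x,y -4.6 -1.1
n 1 shift m [-0.0013 -0.0007 -0.0333] turn [-0.  0. -0.] | whole shift mm [ -1.3  -0.7 -33.3] turn [-0.  0. -0.]
  via 0 [ 535. -259.  207.]
  via 1 [ 532. -258.  240.]
315 263
```

View pics/look3.png

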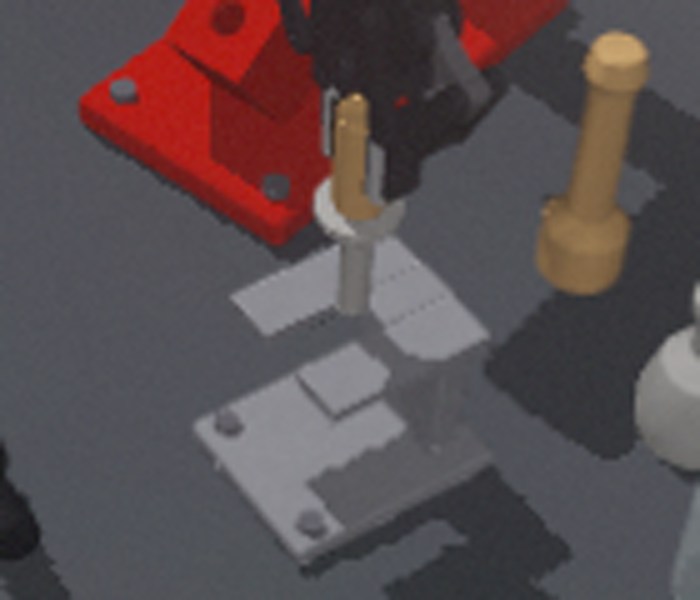

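The tip is at crop (353,315), just above the notch, whose closed-end corners are near (358,295) and (390,320). I check the tip's height and those corners numerically.

```bash
python3 - <<'E'
from m import *
M=now(); D=np.load('side3.npy'); s=cv2.imread('pics/s3.png')
ax0=M[:3,3]-1.5*M[:3,0]
a=np.array([531.7,-258.7,0]); h=np.array([.63,.77,0])
for z in (95,98,101,104,107,110): print('tip z',z,'front px',proj('side',[a-7*h+[0,0,z]])[0].round(1),'collar front top if tip z',proj('side',[a-19*h+[0,0,z+68]])[0].round(1))
print('my notch corners crop', ((proj('side',[seat+8*rx+11*ry,seat+8*rx-11*ry,seat-40*rx+11*ry,seat-40*rx-11*ry])-[245,203])*5).round())
g=cv2.cvtColor(s,cv2.COLOR_BGR2GRAY)
print(g[258:272,306:326]); print(D[258:272,308:322].astype(int))
uv=[[u,v] for v in range(240,250,1) for u in (312,314)]; P=dep('side',uv,D); print(P.round(1).tolist())
E
```

```text
tip z 95 front px [314.5 269.5] collar front top if tip z [317.1 251.8]
tip z 98 front px [314.6 268.5] collar front top if tip z [317.2 250.8]
tip z 101 front px [314.7 267.6] collar front top if tip z [317.3 249.8]
tip z 104 front px [314.8 266.7] collar front top if tip z [317.4 248.8]
tip z 107 front px [314.9 265.8] collar front top if tip z [317.5 247.8]
tip z 110 front px [315.  264.8] collar front top if tip z [317.7 246.7]
my notch corners crop [[354. 291.]
 [384. 323.]
 [264. 335.]
 [293. 368.]]
[[145 143 142 141 140 139 130 101 108 111 110 103 100 126 141 139 139 127
  139 142]
 [142 142 141 141 140 140 129 104 109 110 110 107 100 125 137 132 142 141
  140 141]
 [142 142 142 141 141 141 129 106 108 111 110 105  98 120 143 144 144 143
  142 142]
 [143 141 142 142 140 138 121 104 110 111 110 104  98 128 143 141 143 144
  144 143]
 [142 143 143 142 142 140 120 105 109 111 109 105 104 143 145 142 143 144
  142 143]
 [143 143 143 142 141 138 119 104 110 111 109 104 103 144 144 142 145 143
  143 144]
 [143 142 138 140 121  95 122 106 112 112 108 102 100 139 144 143 143 143
  144
[... 1405 characters left out ...]
 [1155 1156 1158 1156 1155 1159 1154 1157 1159 1104 1098 1099 1034 1032]
 [1156 1154 1157 1154 1151 1154 1157 1157 1154 1103 1032 1030 1027 1029]
 [1149 1151 1154 1158 1154 1153 1151 1149 1028 1028 1030 1026 1029 1030]]
[[517.0, -258.2, 186.9], [517.3, -263.5, 190.9], [520.1, -255.3, 179.7], [518.7, -262.4, 186.3], [519.0, -256.6, 178.6], [518.4, -263.0, 184.1], [517.9, -258.0, 177.5], [517.5, -264.1, 182.7], [518.7, -257.5, 173.6], [519.0, -262.9, 177.9], [518.7, -257.8, 170.9], [518.8, -263.5, 175.6], [518.0, -258.8, 169.3], [521.0, -261.5, 169.7], [516.3, -260.7, 169.0], [519.3, -263.5, 169.4], [513.3, -264.0, 170.6], [518.8, -264.3, 167.5], [513.0, -264.6, 168.4], [514.1, -269.3, 171.6]]
```

```bash
python3 - <<'E'
from m import *
D=np.load('side3.npy'); o,_=ray('side',[[314,260]])
for k,(v0,v1) in {'3':(252,264)}.items():
    uv=[[u,v] for v in range(v0,v1) for u in (314,315,316)]; P=dep('side',uv,D)
    h=P-o; h[:,2]=0; h/=np.linalg.norm(h,axis=1)[:,None]; A=P+6.7*h; 
    S=np.array([536.17,-258.5,94]); print('pin axis (depth) in seat axes',((A-S)@rx).mean().round(2),((A-S)@ry).mean().round(2),'std',((A-S)@ry).std().round(2))
# notch middle from the side depth, this picture and the first: per x bin gap middle, in seat axes
for f in('side0','side3'):
    D=np.load(f+'.npy'); v,u=np.mgrid[240:320,270:350]; P=dep(f[:4],np.c_[u.ravel(),v.ravel()],D); Q=P[abs(P[:,2]-94)<6]
    X=(Q-S)@rx;Y=(Q-S)@ry
    for lo in range(-38,2,8):
        y=np.sort(Y[(X>=lo)&(X<lo+8)&(abs(Y)<30)]); g=np.diff(y);i=g.argmax(); print(f,lo,(y[i]+y[i+1])/2,g[i])
E
```

```text
pin axis (depth) in seat axes -4.8 0.38 std 1.84
side0 -38 0.033905833858718815 20.20407215729768
side0 -30 -0.9511340687870717 21.353155205683503
side0 -22 -0.3482189614364488 23.09070305025503
side0 -14 0.18691514810287213 20.19726494622487
side0 -6 -0.6703478727516874 21.33424717027276
side3 -38 -0.0677662530639731 23.287504405682988
side3 -30 -0.7106753965371464 21.669941738545276
side3 -22 -0.5317155661713766 22.66860249854448
side3 -14 0.15161924620926293 21.3581830496046
side3 -6 0.0041374395928857055 20.108711658288208
```

```bash
python3 -m handwheel '[[0,0,0.004,0,0,0,0.015],[0,0,0.004,0,0,0,0.015],[0,0,0.004,0,0,0,0.015],[0,0,0,0,0,0,0.015]]'
python3 -m handwheel '[[0,0,0.003,0,0,0,0.015],[0,0,0.003,0,0,0,0.015],[0,0,0,0,0,0,0.015]]'
```

```text
time: 9.75
tool_pos: [535.5, -258.7, 194.2]
tcp_rot: [179.8, -2.7, -5.9]
ft_force: [-0.5, 0.2, -2.4]
finger_gap: 22.5
grip_force: 69.0
time: 10.0
tool_pos: [535.9, -258.8, 188.5]
tcp_rot: [179.8, -2.8, -5.9]
ft_force: [-0.9, -0.2, -2.5]
finger_gap: 22.6
grip_force: 69.0
```

```bash
python3 -m handwheel '[[-0.0005,0,0.006,0,0,0,0.015],[-0.0005,0,0.006,0,0,0,0.015],[0,0,0,0,0,0,0.015]]'
python3 -m handwheel '[[-0.0005,0,0.007,0,0,0,0.015],[-0.0005,0,0.007,0,0,0,0.015],[-0.0005,0,0.007,0,0,0,0.015],[-0.0005,0,0.007,0,0,0,0.015],[0,0,0,0,0,0,0.015]]'
```

```text
time: 10.25
tool_pos: [534.9, -258.5, 175.4]
tcp_rot: [179.9, -2.7, -5.9]
ft_force: [-0.4, -0.8, -3.5]
finger_gap: 22.5
grip_force: 69.0
time: 10.67
tool_pos: [533.9, -258.3, 146.7]
tcp_rot: [179.9, -2.6, -5.9]
ft_force: [0.5, -0.1, -2.2]
finger_gap: 22.5
grip_force: 69.0
```

```bash
python3 -m handwheel '[[0,0,0.002,0,0,0,0.015],[0,0,0.002,0,0,0,0.015],[0,0,0,0,0,0,0.015]]'
python3 -m handwheel '[[0,0,0.002,0,0,0,0.015],[0,0,0,0,0,0,0.015],[0,0,0,0,0,0,0.015]]'
python3 - <<'E'
from m import *
s,D=r.snapshot('side'); np.save('side4.npy',D); cv2.imwrite('pics/s4.png',s); u,v=proj('side',[now()[:3,3]-[0,0,40]])[0].astype(int); print(u,v)
cv2.imwrite('pics/look4.png',cv2.resize(s[v-50:v+50,u-60:u+60],(720,600),interpolation=cv2.INTER_CUBIC))
E
```

```text
time: 10.92
tool_pos: [535.3, -259.0, 145.1]
tcp_rot: [179.8, -2.8, -5.9]
ft_force: [-0.1, -0.0, -1.8]
finger_gap: 22.5
grip_force: 69.0
time: 11.17
tool_pos: [535.4, -259.1, 143.4]
tcp_rot: [179.8, -2.8, -5.9]
ft_force: [0.7, 1.1, -2.3]
finger_gap: 22.3
grip_force: 69.0
316 263
```

View pics/look4.png

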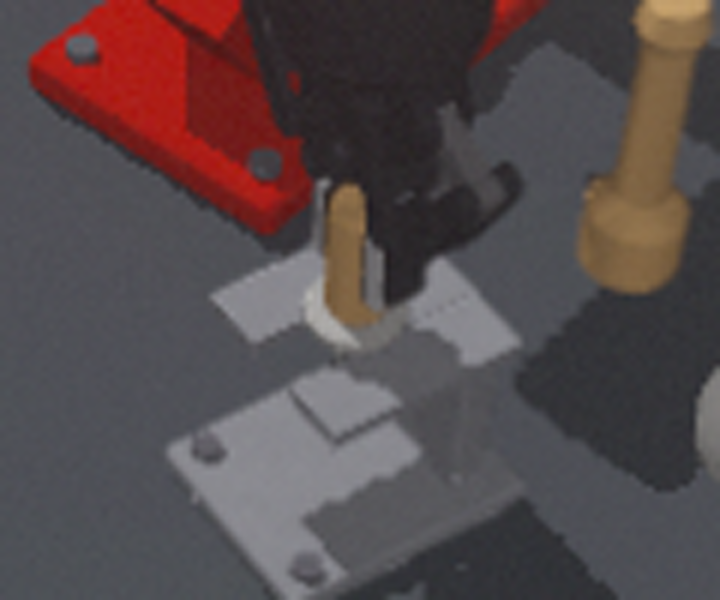

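The shank is in the notch and the collar, at crop (352,325), is still a few mm above the shelf. I lower until contact.

```bash
python3 -m handwheel '[[0,0,0.002,0,0,0,0.015],[0,0,0,0,0,0,0.015],[0,0,0,0,0,0,0.015]]'
python3 -m handwheel '[[0,0,0.002,0,0,0,0.015],[0,0,0,0,0,0,0.015],[0,0,0,0,0,0,0.015]]' | grep -E 'pos|force'
python3 -m handwheel '[[0,0,0.001,0,0,0,0.015],[0,0,0,0,0,0,0.015],[0,0,0,0,0,0,0.015]]'| grep -E 'pos|force'
```

```text
time: 11.47
tool_pos: [535.4, -259.0, 141.1]
tcp_rot: [179.8, -2.8, -5.9]
ft_force: [0.4, 0.3, -2.1]
finger_gap: 22.6
grip_force: 69.0
tool_pos: [535.5, -259.0, 139.0]
ft_force: [0.9, -0.2, -3.2]
grip_force: 69.0
tool_pos: [535.6, -259.1, 138.2]
ft_force: [0.0, -0.1, -1.9]
grip_force: 69.0
```

```bash
for i in 1; do python3 -m handwheel '[[0,0,0.001,0,0,0,0.015],[0,0,0,0,0,0,0.015],[0,0,0,0,0,0,0.015]]'| grep -E 'pos|ft_force'; done
python3 -m handwheel '[[0,0,0.001,0,0,0,0.015],[0,0,0,0,0,0,0.015],[0,0,0,0,0,0,0.015]]'| grep -E 'pos|ft_force'
python3 -m handwheel '[[0,0,0.001,0,0,0,0.015],[0,0,0,0,0,0,0.015],[0,0,0,0,0,0,0.015]]'| grep -E 'pos|ft_force'
python3 - <<'E'
from m import *
s,D=r.snapshot('side'); cv2.imwrite('pics/s5.png',s); M=now(); print(M[:3,3])
v,u=np.mgrid[250:285,300:335]; P=dep('side',np.c_[u.ravel(),v.ravel()],D); I=np.hypot(*(P[:,:2]-(M[:3,3]-1.5*rx)[:2]).T)<21; z=P[I&(P[:,2]>85)&(P[:,2]<125),2]; print(np.histogram(z,range(85,126,3)))
E
```

```text
tool_pos: [535.6, -259.1, 137.2]
ft_force: [-0.3, 0.6, -2.4]
tool_pos: [535.9, -259.2, 136.6]
ft_force: [0.2, 0.8, 2.1]
tool_pos: [536.1, -259.3, 136.5]
ft_force: [-3.7, 1.7, 7.3]
[ 536.1226746  -259.21032892  136.46127115]
(array([ 1,  1,  7, 18, 32, 45,  8, 10,  7,  6,  8, 10, 10]), array([ 85,  88,  91,  94,  97, 100, 103, 106, 109, 112, 115, 118, 121,
       124]))
```

```bash
python3 -m handwheel '[[0.001,0,-0.001,0,0,0,0.015],[0,0,0,0,0,0,0.015],[0,0,0,0,0,0,0.015]]'| grep -E 'pos|ft_force'
python3 -m handwheel '[[0.001,0,0,0,0,0,0.015],[0,0,0,0,0,0,0.015],[0,0,0,0,0,0,0.015]]'| grep -E 'pos|ft_force'
python3 -m handwheel '[[0.001,0,0,0,0,0,0.015],[0,0,0,0,0,0,0.015],[0,0,0,0,0,0,0.015]]'| grep -E 'pos|ft_force'
```

```text
tool_pos: [537.0, -259.4, 136.6]
ft_force: [-0.1, 0.4, 2.7]
tool_pos: [537.6, -259.5, 136.5]
ft_force: [-3.4, -0.2, 3.8]
tool_pos: [538.7, -259.6, 136.5]
ft_force: [-3.2, 0.1, 5.0]
```

```bash
python3 -m handwheel '[[0.001,0,0,0,0,0,0.015],[0,0,0,0,0,0,0.015],[0,0,0,0,0,0,0.015]]'| grep -E 'pos|ft_force'
python3 -m handwheel '[[0.001,0,0,0,0,0,0.015],[0,0,0,0,0,0,0.015],[0,0,0,0,0,0,0.015]]'| grep -E 'pos|ft_force'
```

```text
tool_pos: [539.8, -259.7, 136.5]
ft_force: [-3.2, -0.2, 4.4]
tool_pos: [540.8, -259.7, 136.5]
ft_force: [-3.1, -1.1, 4.1]
```

```bash
python3 -m handwheel '[[0.0015,0,0,0,0,0,0.015],[0,0,0,0,0,0,0.015],[0,0,0,0,0,0,0.015]]'| grep -E 'pos|ft_force'
python3 -m handwheel '[[0.001,0,0,0,0,0,0.015],[0,0,0,0,0,0,0.015],[0,0,0,0,0,0,0.015]]'| grep -E 'pos|ft_force'
```

```text
tool_pos: [541.7, -259.7, 136.4]
ft_force: [-5.6, -0.2, 5.5]
tool_pos: [542.0, -259.8, 136.4]
ft_force: [-10.4, -0.3, 8.7]
```

```bash
python3 -m handwheel '[[-0.001,0,0,0,0,0,0.015],[0,0,0,0,0,0,0.03],[0,0,0,0,0,0,0.04],[0,0,0,0,0,0,0.05],[0,0,0,0,0,0,0.06],[0,0,0,0,0,0,0.06],[0,0,0,0,0,0,0.06],[0,0,0,0,0,0,0.06]]' 20
python3 -m handwheel '[[0,0,-0.01,0,0,0,0.06],[0,0,-0.02,0,0,0,0.06],[0,0,-0.03,0,0,0,0.06],[0,0,-0.03,0,0,0,0.06],[-0.03,0,-0.02,0,0,0,0.06],[-0.03,0,-0.02,0,0,0,0.06],[-0.03,0,-0.02,0,0,0,0.06],[-0.03,0,-0.02,0,0,0,0.06]]'
python3 -m handwheel '[[-0.03,0,0,0,0,0,0.06],[-0.03,0,0,0,0,0,0.06],[-0.02,0,0,0,0,0,0.06],[0,0,0,0,0,0,0.06],[0,0,0,0,0,0,0.06]]'
python3 - <<'E'
from m import *
s,D=r.snapshot('side'); t,Dt=r.snapshot('top'); np.save('side6.npy',D)
cv2.imwrite('pics/final.png',np.hstack([cv2.resize(s[200:320,255:375],(400,400),interpolation=cv2.INTER_CUBIC),cv2.resize(t[190:270,330:410],(400,400),interpolation=cv2.INTER_CUBIC)]))
E
```

```text
time: 15.18
tool_pos: [542.2, -259.7, 136.5]
tcp_rot: [179.8, -2.8, -5.9]
ft_force: [-0.3, 0.0, 0.1]
finger_gap: 60.1
grip_force: 0.0
time: 15.85
tool_pos: [413.4, -245.6, 302.1]
tcp_rot: [179.8, -2.8, -5.9]
ft_force: [0.2, -0.9, 0.7]
finger_gap: 59.8
grip_force: 0.0
time: 16.27
tool_pos: [334.9, -237.9, 297.8]
tcp_rot: [179.7, -2.9, -6.0]
ft_force: [0.4, -0.1, -0.8]
finger_gap: 60.0
grip_force: 0.0
```

View pics/final.png

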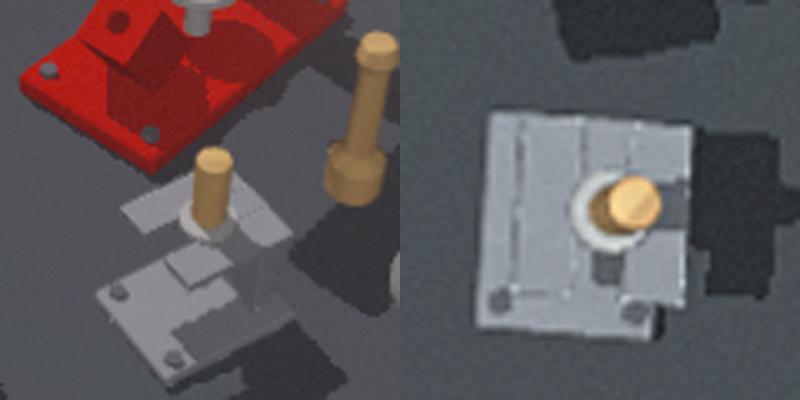

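The left panel shows the pin upright, with its collar on the shelf at (207,222). The right panel shows the collar at (610,210), centred on the notch at its closed end, with the bore empty and the tamper in place. I hand in.

```bash
python3 -c "
from bench import r
print(r.hand_in())"
```

```text
the job is handed in; nothing more can be done
None
```

The locking pin is out of the boss and hanging upright in the rest's notch at its closed end, the gripper is clear, and the job is handed in; no verdict came back.

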